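# Fingertip check of the roller track

### The job

Check that the rollers of the small gravity track on the packing table run freely: draw the fingertips lightly down the roller bed, from the raised end beside the scale over every roller and off past the last one before the run-off tray, so that each of the twelve rollers is visibly turned in the downhill direction. Keep the touch light, and leave the jars and the scoop where they are.

Things in the scene. Friction and masses are not known exactly. Their poses are not given: they have to be found in the camera images.
- track: Gravity roller track fixed to the table: twelve steel rollers between two aluminium side channels 345 mm long, on legs, and a steel run-off tray at the low end. Origin on the table under the middle of the roller bed; y points along the track to the raised end (downhill is -y), x across, z up. The channels' tops stand 4 mm below the roller tops, at x = 74 to 93 mm either side.
- bed (a joint): How far the whole roller bed (channels and rollers) is pressed down on its four shock-absorbing spring posts, m: 0 at rest, up to 0.012. It starts to yield at about 3 N, sinks 0.55 mm per further newton, stays parallel, and springs back.
- first_top (a point): Point on top of roller 1, the uppermost, at the raised end beside the scale; middle of its length. Rollers: diameter 20 mm, length 140 mm, black end caps, axes level and across the track, 25 mm apart along it (gaps of 5 mm). No frame part stands above the rollers.
- last_top (a point): Point on top of roller 12, the lowest, beside the run-off tray; middle of its length. The tops of all twelve rollers lie on the straight line from first_top to last_top: 275 mm along the track, falling 3 degrees (14 mm), 105 mm above the table halfway.
- lip (a point): Middle of the top edge of the upturned lip that closes the run-off tray, 161 mm past roller 12 and 15 mm higher than its top. The tray floor lies 21 mm below the top of roller 12.
- jar_tall: Jar of pistachios with metal cap, 70 mm wide, 105 mm tall, loose on the table beside the track; origin at the centre of its base. To be left alone.
- jar_low: Wider, lower jar of almonds with metal cap, 78 mm wide, 75 mm tall, loose on the table beside the track; origin at the centre of its base. To be left alone.
- scoop: Blue plastic scoop lying on the table, 210 mm long, 70 mm wide, 40 mm tall; origin at the back of its pan on the underside, pan towards its +x, handle towards -x. To be left alone.
- scale: Grey bench scale, 300 x 200 mm, 61 mm tall, steel platter, fixed on the table beyond the raised end of the track; origin at the centre of its underside. Not part of the job.
- roller1 (a joint): Turn of roller 1 of 12, counted from the raised end, rad; 0 at the start, grows as the roller's top moves downhill. Spins freely on bearings (about 0.0004 N m of drag) and coasts for only a moment; a fingertip drawn across its top carries the roller round with it.
- roller2 (a joint): Turn of roller 2 of 12, counted from the raised end, rad; 0 at the start, grows as the roller's top moves downhill. Spins freely on bearings (about 0.0004 N m of drag) and coasts for only a moment; a fingertip drawn across its top carries the roller round with it.
- roller3 (a joint): Turn of roller 3 of 12, counted from the raised end, rad; 0 at the start, grows as the roller's top moves downhill. Spins freely on bearings (about 0.0004 N m of drag) and coasts for only a moment; a fingertip drawn across its top carries the roller round with it.
- roller4 (a joint): Turn of roller 4 of 12, counted from the raised end, rad; 0 at the start, grows as the roller's top moves downhill. Spins freely on bearings (about 0.0004 N m of drag) and coasts for only a moment; a fingertip drawn across its top carries the roller round with it.
- roller5 (a joint): Turn of roller 5 of 12, counted from the raised end, rad; 0 at the start, grows as the roller's top moves downhill. Spins freely on bearings (about 0.0004 N m of drag) and coasts for only a moment; a fingertip drawn across its top carries the roller round with it.
- roller6 (a joint): Turn of roller 6 of 12, counted from the raised end, rad; 0 at the start, grows as the roller's top moves downhill. Spins freely on bearings (about 0.0004 N m of drag) and coasts for only a moment; a fingertip drawn across its top carries the roller round with it.
- roller7 (a joint): Turn of roller 7 of 12, counted from the raised end, rad; 0 at the start, grows as the roller's top moves downhill. Spins freely on bearings (about 0.0004 N m of drag) and coasts for only a moment; a fingertip drawn across its top carries the roller round with it.
- roller8 (a joint): Turn of roller 8 of 12, counted from the raised end, rad; 0 at the start, grows as the roller's top moves downhill. Spins freely on bearings (about 0.0004 N m of drag) and coasts for only a moment; a fingertip drawn across its top carries the roller round with it.
- roller9 (a joint): Turn of roller 9 of 12, counted from the raised end, rad; 0 at the start, grows as the roller's top moves downhill. Spins freely on bearings (about 0.0004 N m of drag) and coasts for only a moment; a fingertip drawn across its top carries the roller round with it.
- roller10 (a joint): Turn of roller 10 of 12, counted from the raised end, rad; 0 at the start, grows as the roller's top moves downhill. Spins freely on bearings (about 0.0004 N m of drag) and coasts for only a moment; a fingertip drawn across its top carries the roller round with it.
- roller11 (a joint): Turn of roller 11 of 12, counted from the raised end, rad; 0 at the start, grows as the roller's top moves downhill. Spins freely on bearings (about 0.0004 N m of drag) and coasts for only a moment; a fingertip drawn across its top carries the roller round with it.
- roller12 (a joint): Turn of roller 12 of 12, counted from the raised end, rad; 0 at the start, grows as the roller's top moves downhill. Spins freely on bearings (about 0.0004 N m of drag) and coasts for only a moment; a fingertip drawn across its top carries the roller round with it.

How it is judged:
On the way, in this order (a step that is already met when the one before it is completed fails the run):
1. the uppermost roller has been turned downhill (value of joint roller1 above 0.5 rad).
2. then the sixth roller has been turned downhill (value of joint roller6 above 0.5 rad).
3. then the lowest roller has been turned downhill (value of joint roller12 above 0.5 rad).
At the end, for the whole second after the job is handed in: All twelve rollers have been turned downhill by at least 0.5 rad (5 mm of roller surface) since the start, worked from the raised end to the low end; jars and scoop stand upright within 20 mm of where they were (value of joint each of roller1, roller2, roller3, roller4, roller5, roller6, roller7, roller8, roller9, roller10, roller11, roller12 above 0.5 rad and distance of each of jar_tall, jar_low, scoop from where it was at the start of the episode below 0.02 m and angle between each of jar_tall, jar_low, scoop's own z axis and vertical below 0.2 rad); the robot touches nothing.
It fails at once if the track is pressed harder than 40 N (contact force between anything else and track above 40 N).
It fails at once if a jar or the scoop is lifted, carried, tipped or pushed more than 20 mm (distance of any of jar_tall, jar_low, scoop from where it was at the start of the episode above 0.02 m or angle between any of jar_tall, jar_low, scoop's own z axis and vertical above 0.3 rad).
It also fails if it takes over 51 s, if anything falls off the work surface, if the arm or the gripper's body presses on something with over 40 N, if the wrist force passes 120 N, or if a joint passes its speed limit or range.

### The arm

A 7-joint arm with a two-finger parallel gripper is mounted at the origin on the work surface. World frame = base frame: x ahead of the robot, y to its left, z up, the work surface at z = 0. Lengths are in m, angles in rad, forces in N, time in s.
With the tool pointing down it reaches from about 0.4 to 0.85 m from the base axis. Payload 10.4 kg.
Tool frame: the origin (TCP) lies at the very end of the fingers, on their centre line; the grasp point (between the pads) lies 19 mm behind it; z points along the fingers, y is the line along which they close (so a half turn about z gives the same grasp; the last joint's range is limited). The gripper opens to 87 mm and grips with 3 to 60 N. Pads are 19 mm wide; open, the fingers measure 117 mm over their backs; the gripper's body (75 mm by 190 mm) begins 51 mm behind the grasp point.
Start: joints at [-1.226, 0.332, -0.065, 1.46, 0.022, 1.35, -0.088], TCP at [0.225, 0.583, 0.223] pointing down, gripper open.
Joint ranges: [-2.6, 2.6], [-0.5, 2.12], [-1.47, 1.34], [0.16, 2.42], [-1.27, 4.41], [0.06, 2.06], [-2.6, 2.6]. Speed limits (rad/s): [2.22, 2.22, 2.79, 2.79, 3.14, 3.14, 3.14].

### API

Orientations are given as a unit quaternion [x, y, z, w].
In Python, from bench import * gives the robot as it stands.
- The arm moves only by the tool carry_out, never from a script. Its argument "deltas" is a list of rows, each an object with "hand": the finger opening in mm, from 0 to 87; "dp": the shift along the tool's x, y, z each as a share of 250 mm, from -1 to 1, a list of three; "spin": the turn about the tool's z as a share of pi rad, from -1 to 1. In form: [{"hand": hand, "dp": [dx, dy, dz], "spin": spin}, ...]. A call has 1 to 20 rows; each row is the pose to reach, as a shift and turn from the pose commanded when the call began, along the tool's axes at that moment, turning the shorter way round; what a row does not reach only later rows make up. A row lasts 1/10 s, in which the tool goes at most 50 mm and 8.59 degrees, less where a joint would pass 70% of its speed; a pose out of reach is approached as far as the arm can. A call with a number of a shift or a turn outside -1 to 1 is refused whole. A call with a gripper value outside its range is refused whole. The fingers move at their own pace and stop on an object; "force" is the grip in N (left out, the last holds). Time passes only in rows, so rows that repeat a pose let the fingers close. It gives the time, the measured TCP pose, the force, the opening and the grip force at its end, in the units of the state.
- read_state(): the state, without advancing time (a new reading comes with each control period).
- camera(name): name is "scene" or "side" or "wrist"; returns the picture (400x640x3 uint8, red, green, blue); there is no depth.
- get_calibration(name): a dict with "fx", "fy", "cx", "cy" (pixels), "R" (3x3) and "t" (3): a world point X has camera coordinates R X + t; the wrist camera has in their place "mount" (4x4, takes a point from camera to tool coordinates, whose origin is the TCP and whose axes are the flange's). Camera axes: x right, y down, z forward; pixel columns grow to the right and rows downward; lengths in m; the calibration is good to about 2 mm. A picture is of the moment at which its call begins: read the wrist's pose just before it. get_calibration takes no time and is no camera call.
- close_job(): hands the job in; it is judged then, once.
The state is a dict: "time": time; "joint_positions": joint angles; "joint_vel": joint speeds; "joint_torque": joint torques, N m; "ee_pos": TCP position; "eef_rot": TCP orientation; "ft_force": force on the tool from outside, world axes, zero at the start; "torque": the same for the moment, N m; "width": finger opening in m; "grip_force": force on a finger pad.
Only numpy, scipy, OpenCV 4.12 (cv2) and the standard library are available. Lean on these libraries where they do the work, as an engineer would, in place of code of your own. Each camera call takes 0.05 s, during which the arm holds its last target. There are 200 camera calls.

## Working session

There is one attempt and no reset: what is moved stays moved. The work goes in short steps, Python scripts to look and compute and a tool call to move; the robot and the scene stay as the last step left them, time stands still between calls to the robot, and variables do not carry over. Pictures are saved under pics/ and viewed, at most 10 in all, crops included, and the job is handed in when it is done.

Besides the shell and the picture viewer there is one more tool, called as a command line: name --argument value ..., lists and objects as JSON in quotes. carry_out: Moves the arm, as the interface text tells. Its arguments: {"type":"object","properties":{"deltas":{"type":"array","items":{"type":"object","properties":{"hand":{"type":"number"},"dp":{"type":"array","items":{"type":"number","minimum":-1,"maximum":1}},"spin":{"type":"number","minimum":-1,"maximum":1}}}},"force":{"type":"number"}},"required":["deltas"]}

```bash
mkdir -p pics
python3 - <<'E'
from bench import *
import cv2
s=read_state();print(s['time'],s['ee_pos'],s['eef_rot'],s['ft_force'])
for n in("scene","side"):
    cv2.imwrite(f"pics/{n}.png",cv2.cvtColor(camera(n),cv2.COLOR_RGB2BGR)); print(get_calibration(n))
E
```

```text
0.0 [0.22461908 0.58282738 0.22174092] [ 1.82870834e-01  9.83136681e-01 -7.19775311e-04 -8.49440903e-05] [-1.29971846  0.64019975 -0.10069235]
{'fx': 391.76669493528016, 'fy': 391.76669493528016, 'cx': 314.99573625904395, 'cy': 197.32367529064913, 'R': array([[-0.17311304,  0.98485018,  0.01009936],
       [ 0.77557525,  0.14263346, -0.61492986],
       [-0.60705429, -0.09861956, -0.78851714]]), 't': array([ 0.07039712, -0.39270099,  1.36878509])}
{'fx': 388.16102851332863, 'fy': 388.16102851332863, 'cx': 313.0361300665062, 'cy': 192.48729210595167, 'R': array([[ 0.87949228, -0.47571452,  0.01374878],
       [-0.33889365, -0.64630024, -0.68370103],
       [ 0.33413235,  0.5966504 , -0.7296327 ]]), 't': array([-0.49200082,  0.28718522,  0.80546271])}
```

View pics/scene.png

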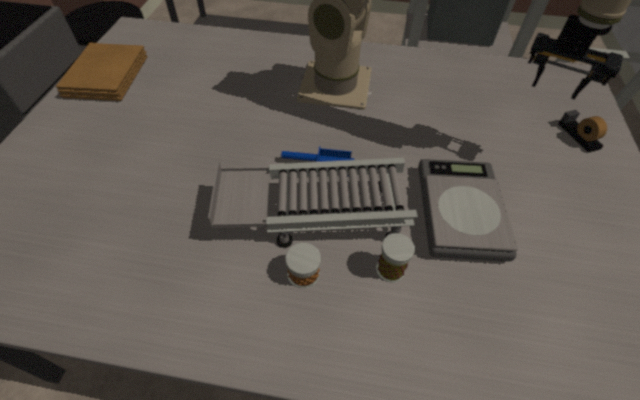

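View pics/side.png

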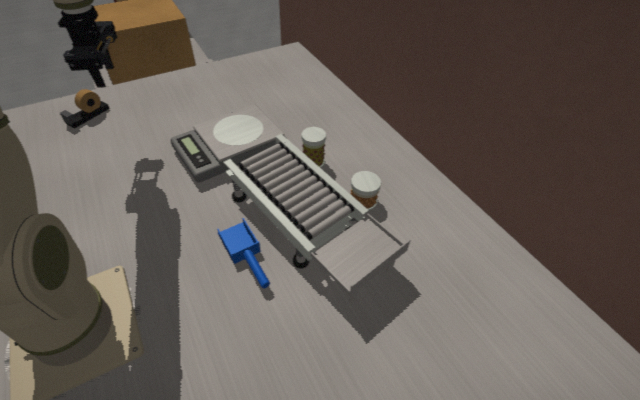

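The scene view shows the track at about (270–415, 160–228), with its raised end on the right beside the scale. In the side view the raised end is at the upper left. I'll enlarge both.

Run:
```python
import cv2
a=cv2.imread("pics/scene.png")[150:240,260:425]; cv2.imwrite("pics/c1.png",cv2.resize(a*1,None,fx=4.8,fy=4.8,interpolation=cv2.INTER_CUBIC))
a=cv2.imread("pics/side.png")[125:265,220:370]; cv2.imwrite("pics/c2.png",cv2.resize(a,None,fx=4,fy=4,interpolation=cv2.INTER_CUBIC))
```

```text
(no output)
```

View pics/c1.png

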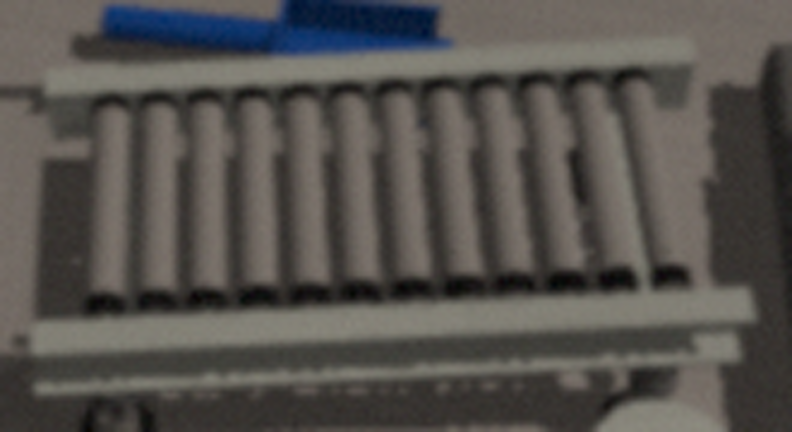

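View pics/c2.png

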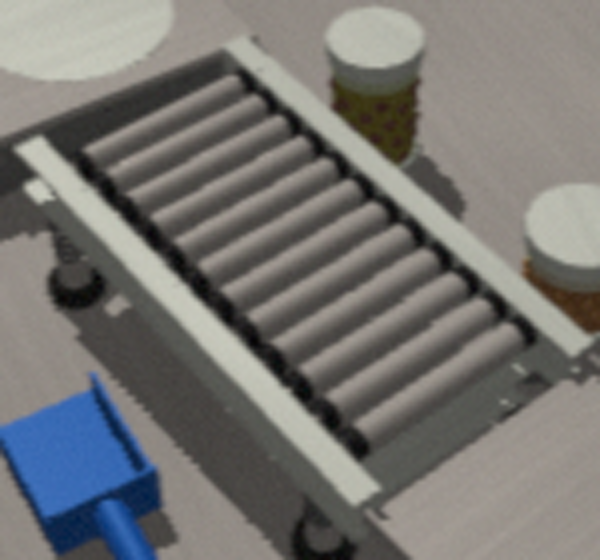

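The crops show both channels' top corners and the roller ends clearly. I'll fit the track pose (x, y, yaw) to the channel corners in both views.

```bash
cat > fit.py <<'E'
from bench import *
import numpy as np
from scipy.optimize import least_squares
P={"scene":(4.8,(260,150),[(93,-1,35,355),(74,-1,35,322),(74,1,752,290),(93,1,757,320),(-93,-1,48,70),(-93,1,692,38),(-74,-1,48,98),(-74,1,692,65)]),
"side":(4,(220,125),[(74,1,228,45),(93,1,255,40),(93,-1,592,345),(74,-1,568,357),(-93,1,18,148),(-74,1,42,138),(-93,-1,358,502),(-74,-1,380,488)])}
c3,s3=np.cos(np.radians(3)),np.sin(np.radians(3))
def loc(x,l,h=0): return np.array([x,l*c3-h*s3,105+l*s3+h*c3])/1000
def W(p,X):
    c,s=np.cos(p[2]),np.sin(p[2]); return np.array([p[0]+c*X[0]-s*X[1],p[1]+s*X[0]+c*X[1],X[2]])
def proj(n,X):
    k=get_calibration(n); q=k['R']@X+k['t']; return np.array([k['fx']*q[0]/q[2]+k['cx'],k['fy']*q[1]/q[2]+k['cy']])
def res(p,views=P):
    r=[]
    for n in views:
        s,o,L=P[n]
        for x,e,u,v in L: r+=list(proj(n,W(p,loc(x,e*172.5,-4)))-((np.array([u,v])+.5)/s-.5+o))
    return np.array(r)
if __name__=="__main__":
    for v in (P,["scene"],["side"]):
        f=least_squares(res,[.55,0,0],args=(v,)); print(f.x,np.abs(f.fun).max(),np.sqrt((f.fun**2).mean()))
    f=least_squares(res,[.55,0,0]);print(f.fun.reshape(-1,2).round(1).tolist())
    for n,l in(("first",137.7),("last",-137.7)): print(n,W(f.x,loc(0,l)))
    print("lip",W(f.x,[0,-.1377-.161,.113]))
    s=read_state();print(s['ee_pos'],s['eef_rot'])
E
python3 fit.py
```

```text
[0.54524922 0.08147205 0.19957405] 2.051307045990143 0.7711039982110559
[0.54423875 0.08197745 0.20442206] 1.185126298409159 0.4356500208166247
[0.54594503 0.08090534 0.19512702] 1.441699309830085 0.8776136280173752
[[-1.1, 0.4], [-0.6, 0.5], [-0.6, 0.4], [-0.1, 0.9], [-0.1, -0.1], [-0.1, 0.2], [-0.4, -0.4], [1.2, -0.0], [-0.8, 0.0], [-2.1, -1.4], [0.9, -0.9], [1.2, -0.0], [-0.6, -0.2], [-0.3, -0.8], [-1.2, 1.2], [-0.0, 0.1]]
first [0.51798736 0.21625389 0.11220666]
last [ 0.57251109 -0.05330979  0.09779334]
lip [ 0.60446705 -0.21129909  0.113     ]
[0.22460787 0.58288177 0.22184146] [ 1.82865790e-01  9.83137685e-01 -6.20509339e-04 -1.03424419e-04]
```

carry_out --deltas '[{"hand": 4,"dp": [-0.15,-0.085,0],"spin": -0.04},{"hand": 4,"dp": [-0.3,-0.17,0],"spin": -0.08},{"hand": 4,"dp": [-0.45,-0.255,0],"spin": -0.12},{"hand": 4,"dp": [-0.6,-0.34,0],"spin": -0.16},{"hand": 4,"dp": [-0.75,-0.425,0],"spin": -0.18},{"hand": 4,"dp": [-0.8,-0.45,0],"spin": -0.18},{"hand": 4,"dp": [-0.8,-0.45,0],"spin": -0.18},{"hand": 4,"dp": [-0.8,-0.45,0],"spin": -0.18},{"hand": 4,"dp": [-0.8,-0.45,0],"spin": -0.18},{"hand": 4,"dp": [-0.8,-0.45,0],"spin": -0.18}]' --force 5

```text
time: 1.1
ee_pos: [0.3696, 0.4076, 0.2224]
eef_rot: [-0.1, 0.995, 0.0, -0.0]
ft_force: [-1.2, -0.3, -0.5]
width: 0.015
grip_force: 0.0
```

```bash
cat > go.py <<'E'
from fit import *
from scipy.spatial.transform import Rotation as Ro
import sys
f=least_squares(res,[.55,0,0]).x
s=read_state();R=Ro.from_quat(s['eef_rot']).as_matrix();e=np.array(s['ee_pos'])
for l,h in ((150,47),(150,5),(-175,-3)):
    d=W(f,loc(0,l))+[0,0,h/1000]-e; print(l,h,(R.T@d/.25).round(4))
a=np.arctan2(R[1,1],R[0,1]); print("yaw of tool y vs track y deg",np.degrees(a-f[2])-90, e, s['ft_force'],s['width'],s['time'])
E
python3 go.py
```

```text
150 47 [-0.4296 -0.819   0.2497]
150 5 [-0.4297 -0.819   0.4177]
-175 -3 [-0.4291 -2.1173  0.5175]
yaw of tool y vs track y deg 0.02535867348734655 [0.36964498 0.40761177 0.22237041] [-1.1576354  -0.31295167 -0.51769522] 0.014973699701151215 1.1
```

carry_out --deltas '[{"hand": 4,"dp": [-0.08,-0.15,0.05],"spin": 0},{"hand": 4,"dp": [-0.16,-0.3,0.1],"spin": 0},{"hand": 4,"dp": [-0.24,-0.45,0.15],"spin": 0},{"hand": 4,"dp": [-0.32,-0.6,0.2],"spin": 0},{"hand": 4,"dp": [-0.38,-0.72,0.25],"spin": 0},{"hand": 4,"dp": [-0.42,-0.8,0.28],"spin": 0},{"hand": 4,"dp": [-0.43,-0.82,0.3],"spin": 0},{"hand": 4,"dp": [-0.43,-0.82,0.32],"spin": 0},{"hand": 4,"dp": [-0.43,-0.82,0.34],"spin": 0},{"hand": 4,"dp": [-0.43,-0.82,0.34],"spin": 0},{"hand": 4,"dp": [-0.43,-0.82,0.34],"spin": 0},{"hand": 4,"dp": [-0.43,-0.82,0.34],"spin": 0}]'

```text
time: 2.3
ee_pos: [0.5164, 0.2272, 0.1379]
eef_rot: [-0.099, 0.995, 0.0, 0.0]
ft_force: [-0.1, 0.2, -0.4]
width: 0.0039
grip_force: 0.0
```

```bash
python3 go.py
python3 - <<'E'
from bench import *
import cv2
a=camera("side")[90:270,180:420]; cv2.imwrite("pics/h1.png",cv2.cvtColor(cv2.resize(a,None,fx=3,fy=3,interpolation=cv2.INTER_CUBIC),cv2.COLOR_RGB2BGR))
E
```

```text
150 47 [ 0.0023  0.005  -0.0878]
150 5 [0.0023 0.0049 0.0802]
-175 -3 [ 1.2000e-03 -1.2934e+00  1.7970e-01]
yaw of tool y vs track y deg -0.05066767040591458 [0.51636013 0.22719889 0.13791186] [-0.13973295  0.16948901 -0.39011426] 0.003929032198660569 2.3
```

View pics/h1.png

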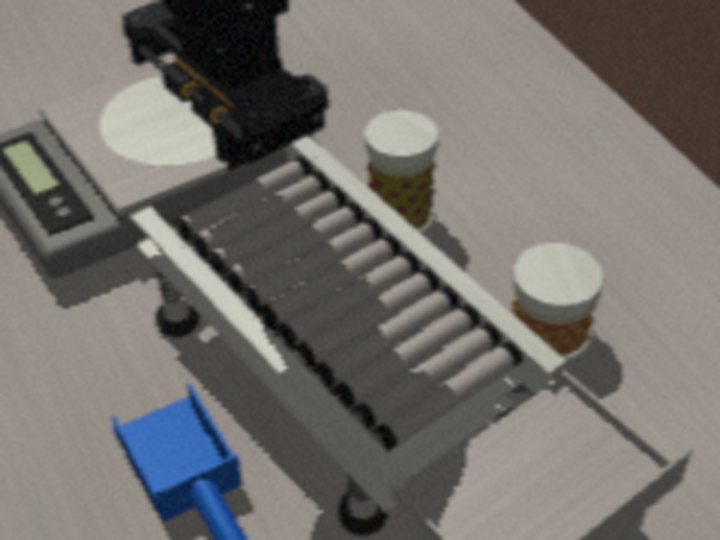

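The gripper is above the raised end, with its lowest dark part at about (230, 155) in the crop. I'll check where the TCP projects, then descend slowly until contact.

Run:
```python
from fit import *
e=np.array(read_state()['ee_pos'])
for n,X in(("tcp",e),("+20up",e+[0,0,.02]),("+50",e+[0,0,.05])):print(n,(proj("side",X)-[180,90])*3)
```

```text
tcp [233.7452211  159.30381988]
+20up [231.64865781 141.18683258]
+50 [228.3863054  112.99593681]
```

carry_out --deltas '[{"hand": 4,"dp": [0,0,0.03],"spin": 0},{"hand": 4,"dp": [0,0,0.05],"spin": 0},{"hand": 4,"dp": [0,0,0.07],"spin": 0},{"hand": 4,"dp": [0,0,0.08],"spin": 0},{"hand": 4,"dp": [0,0,0.084],"spin": 0},{"hand": 4,"dp": [0,0,0.084],"spin": 0},{"hand": 4,"dp": [0,0,0.084],"spin": 0}]'

```text
time: 3.05
ee_pos: [0.5167, 0.2265, 0.1167]
eef_rot: [-0.099, 0.995, 0.0, 0.0]
ft_force: [-0.3, -0.4, -0.4]
width: 0.0038
grip_force: 0.0
```

carry_out --deltas '[{"hand": 4,"dp": [0,0,0.006],"spin": 0},{"hand": 4,"dp": [0,0,0.012],"spin": 0},{"hand": 4,"dp": [0,0,0.018],"spin": 0},{"hand": 4,"dp": [0,0,0.02],"spin": 0},{"hand": 4,"dp": [0,0,0.02],"spin": 0}]'

```text
time: 3.55
ee_pos: [0.5166, 0.2267, 0.1118]
eef_rot: [-0.099, 0.995, 0.0, 0.0]
ft_force: [-0.5, 0.7, 3.6]
width: 0.0043
grip_force: 1.6
```

Contact is at z ≈ 0.112 with about 4 N. I'll begin the drag down the 3° slope with a slight extra press.

carry_out --deltas '[{"hand": 4,"dp": [0,-0.02,0.006],"spin": 0},{"hand": 4,"dp": [0,-0.04,0.008],"spin": 0},{"hand": 4,"dp": [0,-0.06,0.009],"spin": 0},{"hand": 4,"dp": [0,-0.08,0.01],"spin": 0},{"hand": 4,"dp": [0,-0.1,0.011],"spin": 0},{"hand": 4,"dp": [0,-0.12,0.012],"spin": 0},{"hand": 4,"dp": [0,-0.14,0.013],"spin": 0},{"hand": 4,"dp": [0,-0.16,0.014],"spin": 0},{"hand": 4,"dp": [0,-0.18,0.015],"spin": 0},{"hand": 4,"dp": [0,-0.2,0.016],"spin": 0}]'

```text
time: 4.55
ee_pos: [0.5271, 0.1768, 0.1082]
eef_rot: [-0.098, 0.995, 0.0, 0.001]
ft_force: [-0.1, 0.9, 6.2]
width: 0.0038
grip_force: 3.3
```

carry_out --deltas '[{"hand": 4,"dp": [0,-0.03,0.0016],"spin": 0},{"hand": 4,"dp": [0,-0.06,0.0032],"spin": 0},{"hand": 4,"dp": [0,-0.09,0.0047],"spin": 0},{"hand": 4,"dp": [0,-0.12,0.0063],"spin": 0},{"hand": 4,"dp": [0,-0.15,0.0079],"spin": 0},{"hand": 4,"dp": [0,-0.18,0.0094],"spin": 0},{"hand": 4,"dp": [0,-0.21,0.011],"spin": 0},{"hand": 4,"dp": [0,-0.24,0.0126],"spin": 0},{"hand": 4,"dp": [0,-0.27,0.0141],"spin": 0},{"hand": 4,"dp": [0,-0.3,0.0157],"spin": 0},{"hand": 4,"dp": [0,-0.33,0.0173],"spin": 0},{"hand": 4,"dp": [0,-0.36,0.0189],"spin": 0},{"hand": 4,"dp": [0,-0.39,0.0204],"spin": 0},{"hand": 4,"dp": [0,-0.42,0.022],"spin": 0},{"hand": 4,"dp": [0,-0.45,0.0236],"spin": 0}]'

```text
time: 6.05
ee_pos: [0.5494, 0.0668, 0.1025]
eef_rot: [-0.099, 0.995, 0.0, 0.001]
ft_force: [-0.1, 0.1, 5.9]
width: 0.0038
grip_force: 3.2
```

```bash
python3 go.py
```

```text
150 47 [ 0.0054  0.6599 -0.2293]
150 5 [ 0.0057  0.6599 -0.0613]
-175 -3 [ 0.0034 -0.6384  0.0384]
yaw of tool y vs track y deg -0.11345079005178604 [0.54937089 0.06682908 0.10247469] [-0.12230631  0.08069438  5.86244235] 0.0037941326940213573 6.05
```

Force steady at about 6 N, and the tip is tracking the centre line. I'll continue to past roller 12.

carry_out --deltas '[{"hand": 4,"dp": [0,-0.03,0.0016],"spin": 0},{"hand": 4,"dp": [0,-0.06,0.0032],"spin": 0},{"hand": 4,"dp": [0,-0.09,0.0047],"spin": 0},{"hand": 4,"dp": [0,-0.12,0.0063],"spin": 0},{"hand": 4,"dp": [0,-0.15,0.0079],"spin": 0},{"hand": 4,"dp": [0,-0.18,0.0094],"spin": 0},{"hand": 4,"dp": [0,-0.21,0.011],"spin": 0},{"hand": 4,"dp": [0,-0.24,0.0126],"spin": 0},{"hand": 4,"dp": [0,-0.27,0.0141],"spin": 0},{"hand": 4,"dp": [0,-0.3,0.0157],"spin": 0},{"hand": 4,"dp": [0,-0.33,0.0173],"spin": 0},{"hand": 4,"dp": [0,-0.36,0.0189],"spin": 0},{"hand": 4,"dp": [0,-0.39,0.0204],"spin": 0},{"hand": 4,"dp": [0,-0.42,0.022],"spin": 0}]'

```text
time: 7.45
ee_pos: [0.5699, -0.0363, 0.0969]
eef_rot: [-0.099, 0.995, 0.0, 0.001]
ft_force: [0.2, 0.5, 6.4]
width: 0.0041
grip_force: 3.3
```

carry_out --deltas '[{"hand": 4,"dp": [0,-0.03,0.0016],"spin": 0},{"hand": 4,"dp": [0,-0.06,0.0032],"spin": 0},{"hand": 4,"dp": [0,-0.09,0.0047],"spin": 0},{"hand": 4,"dp": [0,-0.12,0.0063],"spin": 0},{"hand": 4,"dp": [0,-0.15,0.0079],"spin": 0},{"hand": 4,"dp": [0,-0.18,0.0079],"spin": 0},{"hand": 4,"dp": [0,-0.21,0.0079],"spin": 0},{"hand": 4,"dp": [0,-0.24,0.0079],"spin": 0},{"hand": 4,"dp": [0,-0.25,0.0],"spin": 0},{"hand": 4,"dp": [0,-0.25,-0.05],"spin": 0},{"hand": 4,"dp": [0,-0.25,-0.15],"spin": 0},{"hand": 4,"dp": [0,-0.25,-0.3],"spin": 0},{"hand": 4,"dp": [0,-0.25,-0.45],"spin": 0},{"hand": 4,"dp": [0,-0.25,-0.5],"spin": 0},{"hand": 10,"dp": [0,-0.25,-0.5],"spin": 0},{"hand": 20,"dp": [0,-0.25,-0.5],"spin": 0},{"hand": 20,"dp": [0,-0.25,-0.5],"spin": 0}]'

```text
time: 9.15
ee_pos: [0.5806, -0.0968, 0.2195]
eef_rot: [-0.099, 0.995, 0.0, -0.001]
ft_force: [-0.9, 0.5, -0.4]
width: 0.0168
grip_force: 0.0
```

Run:
```python
from bench import *
import cv2
a=camera("scene")[130:300,190:430]; cv2.imwrite("pics/end.png",cv2.cvtColor(cv2.resize(a,None,fx=3,fy=3,interpolation=cv2.INTER_CUBIC),cv2.COLOR_RGB2BGR))
```

```text
(no output)
```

View pics/end.png

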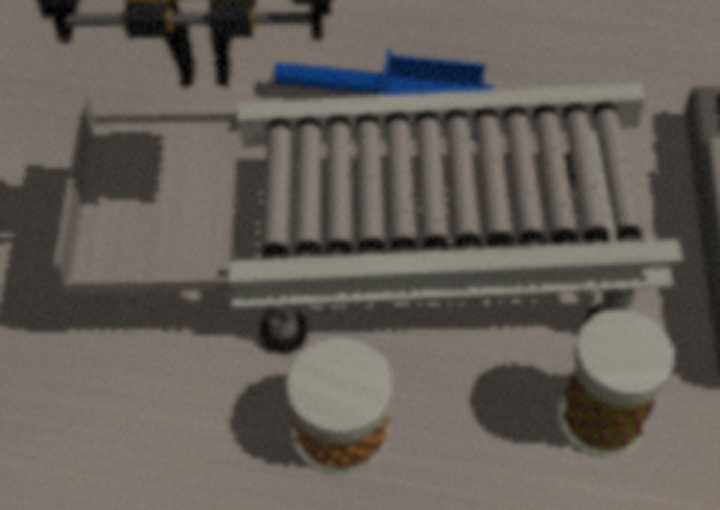

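Jars, scoop and track are where they were: jars at about (340, 400) and (620, 380), scoop at (380, 75). The tool is clear and unloaded. The force was about 6 N at each check along the line, so every roller was in contact.

```bash
python3 -c "
from bench import *
print(close_job())"
```

```text
the job is handed in; nothing more can be done
None
```

I drew the fingertips down over all twelve rollers and off past the last one at about 6 N, with the jars and scoop unmoved. I then lifted clear and handed the job in at about 9 s. The cameras don't show roller turn and no result came back, so the turning is inferred from the steady contact force.

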